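# Set the granule dispenser to the cross tag and dispense

## Robot

A 7-joint arm with a two-finger parallel gripper is mounted at the origin on the work surface. World frame = base frame: x ahead of the robot, y to its left, z up, the work surface at z = 0. Lengths are in mm, angles in rad, forces in N, time in s.
With the tool pointing down it reaches from about 350 to 900 mm from the base axis. Payload 8.1 kg.
Tool frame: the origin (TCP) lies on the centre line of the jaws, within the pads' length; the fingertips stand 14 mm ahead of it and the grasp point (between the pads) lies 5 mm behind it; z points along the fingers, y is the line along which they close (so a half turn about z gives the same grasp; the last joint's range is limited). The gripper opens to 85 mm and grips with 20 to 120 N. Pads are 22 mm wide; open, the fingers measure 114 mm over their backs; the gripper's body (76 mm by 85 mm) begins 54 mm behind the grasp point. The pads swing forward as they close: fully open they stand 13 mm farther back than shut.
Start: joints at [1.059, 0.434, 0.025, 1.573, -0.012, 1.134, -0.075], TCP at [248.421, -573.522, 245.323] pointing down, gripper open.
Joint ranges: [-2.62, 2.62], [-0.44, 2.09], [-1.27, 1.32], [0.08, 2.57], [-1.32, 4.46], [0.12, 2], [-2.74, 2.74]. Speed limits (rad/s): [2.22, 2.22, 3.01, 3.01, 3.14, 3.14, 3.14].

## Interface

Orientations are given as a unit quaternion [w, x, y, z].
In Python, from station import monitor, cams, r, recognise, regions_of, mark_of gives the robot as it stands.
- The arm moves only by the tool servo_tool, never from a script. Its argument "targets" is a list of rows, each a list of 5 numbers: the shift along the tool's x, y, z in mm, then the turn about the tool's z in degrees, then the opening, from 0 (shut) to 1 (fully open). In form: [[tx, ty, tz, roll, gripper], ...]. A call has 1 to 12 rows; each row is the pose to reach, as a shift and turn from the pose commanded when the call began, along the tool's axes at that moment; what a row does not reach only later rows make up. A row lasts 1/8 s, in which the tool goes at most 62.5 mm and 10.7 degrees, less where a joint would pass 70% of its speed; a pose out of reach is approached as far as the arm can. A call with a gripper value outside its range is refused whole. The fingers move at their own pace and stop on an object; the grip force is fixed at half the most. Time passes only in rows, so rows that repeat a pose let the fingers close. It gives the time, the measured TCP pose, the force, the opening and the grip force at its end, in the units of the state.
- monitor.sense(): the state, without advancing time (a new reading comes with each control period).
- cams.read_camera(name): name is "side" or "top"; returns (picture, depth): 400x640x3 uint8, red, green, blue; 400x640 float32, mm along the optical axis (not along the pixel's ray), 0 where there is no reading.
- cams.get_calibration(name): a dict with "mtx" (3x3 intrinsics, pixels), "world_from_camera" (4x4, takes a point from camera to world coordinates). Camera axes: x right, y down, z forward; pixel columns grow to the right and rows downward; lengths in mm; the calibration is good to about 2 mm. A picture is of the moment at which its call begins. get_calibration takes no time and is no camera call.
- r.finish_job(): hands the job in; it is judged then, once.
Trained networks look in the newest picture that a camera, given by its name, has taken for a name from the list of things; names that differ only in an ending like _2 or _b are one class to them, and where a whole thing is asked for, a point or a joint stands for the part that bears it (a point fixed in the world has none). Each returns a list of dicts, best first, with "confidence" (0 to 1); they miss things now and then, are a little off and sometimes report something else, mostly with a low value. They report only what shows in the picture. A call takes as long as a camera call.
- recognise(camera, label): "position" ([x, y, z] in mm, in world coordinates, good to about 4 mm: the middle of the surface that is visible of it).
- regions_of(camera, label): "region" (400x640 bool, what is visible of it).
- mark_of(camera, label): "position" ([x, y, z] in mm, in world coordinates, good to about 4 mm: a listed point, or the origin of a listed thing).
The state is a dict: "clock": time; "joint_positions": joint angles; "joint_velocities": joint speeds; "joint_torque": joint torques, N m; "eef_pos": TCP position; "tool_rot": TCP orientation; "wrist_force": force on the tool from outside, world axes, zero at the start; "torque": the same for the moment, N m; "gripper_width": opening from 0.0 (shut) to 1.0 (fully open); "grip_force": force on a finger pad.
Only numpy, scipy, OpenCV 4.12 (cv2) and the standard library are available. Lean on these libraries where they do the work, as an engineer would, in place of code of your own. Each camera call takes 0.05 s, during which the arm holds its last target. There are 200 camera calls.

## Task

With the fingertips alone, gently push the tab of the rotary selector round until it points squarely at the middle of the tag with the raised cross, then press the dispense button all the way down and let it spring back up. Do not press the button before the selector is set, and grasp or lift nothing: leave the weight, jar, pan and mortar where they stand.

Things in the scene. Friction and masses are not known exactly. Their poses are not given: they have to be found in the camera images.
- station: Granule dispenser, a low white box with an aluminium deck, bolted to the bench: 280 mm in x, 330 mm in y, deck 90 mm above the bench. Origin on the bench directly under the selector's axis; the box reaches from x = -125 to +155 mm and y = -165 to +165 mm of it. A short spout sticks out of its -y face below the deck.
- selector: Black disc on the deck, 116 mm across, top 14 mm above the deck (steel hub: 22 mm). Origin on its upright axis at deck height; x points along its one tab. Turns from 2.3 rad clockwise (from above) to 1.4 rad anticlockwise of the station's x axis, stops there. No clicks: friction, about 2.5 N at the tab; stays where left. Starts 1.75 to 2.2 rad clockwise, so it must go anticlockwise.
- tab (a point): Middle of the selector's tab: an upright black fin, 30 mm long along the radius (62 to 92 mm from the axis), 10 mm thick, standing from 12 to 46 mm above the deck; this point is 77 mm from the axis and 29 mm above the deck. Outside the disc, behind or before the fin, the bare deck is free.
- pointer (a point): Imaginary point straight out along the tab, 120 mm from the axis and 4 mm above the deck; it lies over the middle of a tag when the tab points squarely at that tag.
- tag_cross: Round white tag, 44 mm across, 3 mm thick, with a raised black cross (two bars 32 x 8 mm; 6 mm high in all). Origin at the centre of its underside, fixed on the deck 120 mm from the selector's axis. Three like tags (one bar, a square, two dots) share that circle, at 20 and 60 degrees either side of the station's x axis; which is where changes.
- dispense (a joint): Travel of the dispense button, m: 0 = up, 0.006 = fully down; spring return, fully down takes 4 N.
- dispense_top (a point): Centre of the top face of the dispense button, a grey round button 32 mm across in a dark housing on the deck's near left corner (station x = -85 mm, y = +115 mm). Pressed straight down.
- weight: Loose brass balance weight with a knob, 32 mm across, 44 mm tall, on the deck's far right corner. Origin at the centre of its underside. Leave alone.
- jar: Loose amber jar, 68 mm across, 110 mm tall, on the bench left of the station. Origin at the centre of its underside. Leave alone.
- pan: Loose brass weighing pan, 110 mm across, 30 mm high, on the bench right of the station, under the spout. Origin at the centre of its underside. Leave alone.
- mortar: Loose white mortar cup, 90 mm across, 70 mm tall, on the bench left of the station, beyond the jar. Origin at the centre of its underside. Leave alone.

How it is judged (in metres and radians):
On the way, in this order (a step that is already met when the one before it is completed fails the run):
1. the tab points at the cross tag and the selector is at rest (horizontal distance between pointer and tag_cross below 0.013 m and angular speed of selector below 0.1 rad/s), for 0.2 s.
2. the dispense button is pressed down with the selector set (horizontal distance between pointer and tag_cross below 0.013 m and value of joint dispense above 0.0045 m), for 0.05 s.
At the end, for the whole second after the job is handed in: The pointer is within 13 mm of the cross tag's centre (about 6 degrees) and at rest; the button was pressed at least 4.5 mm with the selector so set and is up again (within 1.5 mm); weight, jar, pan and mortar are within 15 mm of where they began (horizontal distance between pointer and tag_cross below 0.013 m and value of joint dispense below 0.0015 m and angular speed of selector below 0.05 rad/s and distance of each of weight, jar, pan, mortar from where it was at the start of the episode below 0.015 m); the robot touches nothing.
It fails at once if the button is pressed (over 3 mm) while the selector does not point at the cross tag (value of joint dispense above 0.003 m and not (horizontal distance between pointer and tag_cross below 0.013 m)).
It fails at once if the selector is pinched or forced (over 40 N from the fingers) (contact force between the fingers and selector above 40 N).
It fails at once if a bystander is moved, lifted or knocked (over 15 mm) (distance of any of weight, jar, pan, mortar from where it was at the start of the episode above 0.015 m).
It also fails if it takes over 51 s, if anything falls off the work surface, if the arm or the gripper's body presses on something with over 40 N, if the wrist force passes 120 N, or if a joint passes its speed limit or range.

## Working session

There is one attempt and no reset: what is moved stays moved. The work goes in short steps, Python scripts to look and compute and a tool call to move; the robot and the scene stay as the last step left them, time stands still between calls to the robot, and variables do not carry over. Pictures are saved under pics/ and viewed, at most 10 in all, crops included, and the job is handed in when it is done.

Besides the shell and the picture viewer there is one more tool, called after "Emit:" as name(argument=value, ...), one argument or row to a line, values as JSON. servo_tool: Moves the arm, as the interface text tells. Its arguments: {"type":"object","properties":{"targets":{"type":"array"}},"required":["targets"]}

```bash
mkdir -p pics
cat > h.py <<'E'
import numpy as np,cv2
from station import monitor,cams,r,recognise,regions_of,mark_of
def snap(c,n):
    p,d=cams.read_camera(c); cv2.imwrite(f'pics/{n}.png',p[:,:,::-1]); return p,d
E
python3 - <<'E'
from h import *
s=monitor.sense();print(s['clock'],s['eef_pos'],s['tool_rot'],s['wrist_force'],s['gripper_width'])
for c in('top','side'):
    snap(c,c+'0')
    for l in('station','selector','tab','pointer','tag_cross','dispense_top','weight','jar'):
        print(c,l,[(np.round(m['position'],1).tolist(),round(m['confidence'],2)) for m in mark_of(c,l)[:3]])
a,b=cv2.imread('pics/top0.png'),cv2.imread('pics/side0.png')
cv2.imwrite('pics/both0.png',cv2.resize(np.vstack([a,b]),(480,600)))
E
```

```text
0.0 [ 248.2034074  -573.09832494  244.52517149] [-7.36959687e-04  9.79187738e-01  2.02955112e-01 -2.30025750e-04] [-0.54753933 -0.56118514 -0.33376603] 1.002677239171302
top station [([548.3, -116.5, 2.2], 0.58)]
top selector [([544.6, -117.7, 87.5], 0.6)]
top tab [([509.8, -185.2, 117.6], 0.81)]
top pointer [([497.2, -227.1, 94.0], 0.88)]
top tag_cross [([606.8, -218.0, 90.4], 0.85)]
top dispense_top [([458.7, -4.0, 112.3], 0.46)]
top weight [([670.2, -236.4, 89.9], 0.52)]
top jar [([507.0, 128.6, 4.9], 0.75)]
side station [([544.9, -114.1, 4.3], 0.74)]
side selector [([545.8, -117.4, 95.3], 0.9)]
side tab [([511.5, -184.5, 119.6], 0.64), ([636.8, 143.3, 0.9], 0.58)]
side pointer [([495.4, -226.9, 97.5], 0.67)]
side tag_cross [([608.0, -215.2, 90.6], 0.71)]
side dispense_top [([456.0, -4.3, 114.0], 0.56)]
side weight [([671.7, -239.9, 89.8], 0.91)]
side jar [([509.7, 130.7, -1.5], 0.84)]
```

View pics/top0.png

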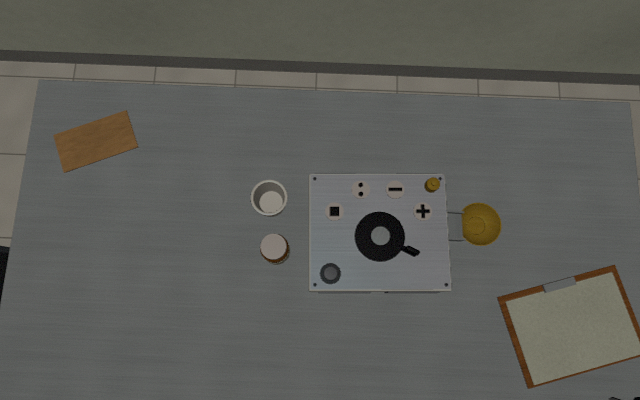

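View pics/side0.png

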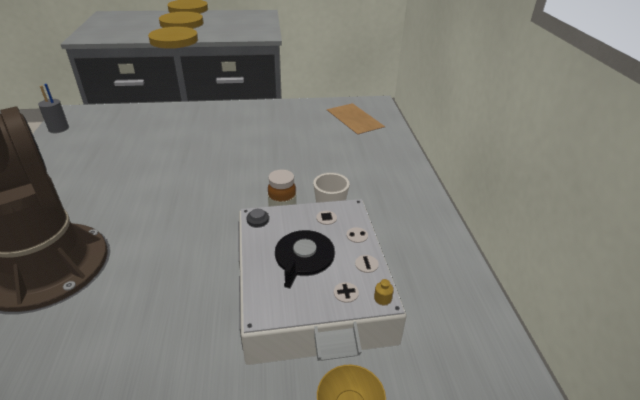

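The top view shows the cross tag at about (423,211), the tab at (410,250) and the button at (330,273). The side view agrees, with the cross at (346,291). So the cross is the −60° tag, and the networks' positions match that.

```bash
cat >> h.py <<'E'
AX=np.array([545.3,-117.4]); 
def spot(th,d,R=80):
    t=np.radians(th); e=np.array([np.cos(t),np.sin(t)]); n=np.array([-e[1],e[0]])
    return AX+R*e-d*n
def pose():
    from scipy.spatial.transform import Rotation as Ro
    s=monitor.sense(); w,x,y,z=s['tool_rot']; M=Ro.from_quat([x,y,z,w]).as_matrix()
    return s,M,np.degrees(np.arctan2(M[1,0],M[0,0]))
def row(xy,z,head):
    s,M,h=pose(); return np.round(np.r_[M.T@(np.r_[xy,z]-s['eef_pos']),h-head],1).tolist()
E
python3 - <<'E'
from h import *
for v in([607.4,-216.6],[510.6,-184.9],[496.3,-227]):
    q=np.array(v)-AX; print(np.degrees(np.arctan2(q[1],q[0])),np.hypot(*q))
print(pose()[2],spot(-116,40),row(spot(-116,40),245,-26),row(spot(-116,40),124,-26))
E
```

```text
-57.953101878784544 117.03439665329164
-117.20652102150716 75.89690375766324
-114.08847746124468 120.05482081116106
23.413953040262527 [ 474.2785464  -171.76867783] [366.9, -278.9, 0.3, 49.4] [366.9, -278.9, 121.3, 49.4]
```

Emit:
servo_tool(
  targets=[
    [37,-28,0,5,0],
    [74,-56,0,10,0],
    [111,-84,0,15,0],
    [148,-112,0,20,0],
    [185,-140,0,25,0],
    [222,-168,0,30,0],
    [259,-196,0,35,0],
    [296,-224,0,40,0],
    [333,-252,0,45,0],
    [367,-279,0,49.4,0],
    [367,-279,0,49.4,0],
    [367,-279,0,49.4,0],
  ],
)

```text
clock: 2.4
eef_pos: [474.1, -172.1, 245.3]
tool_rot: [0.0, 0.974, -0.224, -0.0]
wrist_force: [0.1, -1.1, -0.2]
gripper_width: 0.001
grip_force: 0.0
```

Run:
```python
from h import *
s=pose()[0];print(s['clock'],s['eef_pos'],pose()[2],s['wrist_force'],s['gripper_width'])
print(row(spot(-116,40),124,-26))
```

```text
2.4 [ 474.06730211 -172.13066597  245.31688694] -25.94547977155301 [ 0.09094036 -1.08236819 -0.23562193] 0.001499505044361201
[0.0, -0.5, 121.3, 0.1]
```

Emit:
servo_tool(
  targets=[
    [0,0,25,0,0],
    [0,0,50,0,0],
    [0,0,75,0,0],
    [0,0,92,0,0],
    [0,0,105,0,0],
    [0,0,115,0,0],
    [0,0,121,0,0],
    [0,0,121,0,0],
  ],
)

```text
clock: 3.4
eef_pos: [474.2, -171.7, 124.2]
tool_rot: [0.0, 0.974, -0.225, -0.0]
wrist_force: [-0.6, -0.6, 0.8]
gripper_width: -0.001
grip_force: 0.0
```

Run:
```python
from h import *
s=pose()[0];print(s['clock'],s['eef_pos'],s['wrist_force'])
p,d=snap('side','s1'); cv2.imwrite('pics/s1c.png',cv2.resize(p[150:350,200:440,::-1],None,fx=3,fy=3))
for th,d in((-116,40),(-116,25),(-116,16),(-110,16),(-104,16),(-98,16),(-92,16)): print(th,d,row(spot(th,d),124,th+90))
```

```text
3.4 [ 474.24055632 -171.72502089  124.19522897] [-0.55915625 -0.57361659  0.83402576]
-116 40 [-0.1, 0.1, 0.5, 0.0]
-116 25 [14.9, 0.1, 0.5, 0.0]
-116 16 [23.9, 0.1, 0.5, 0.0]
-110 16 [32.3, 1.4, 0.5, -6.0]
-104 16 [40.8, 1.7, 0.5, -12.0]
-98 16 [49.4, 1.2, 0.5, -18.0]
-92 16 [57.8, -0.3, 0.5, -24.0]
```

View pics/s1c.png

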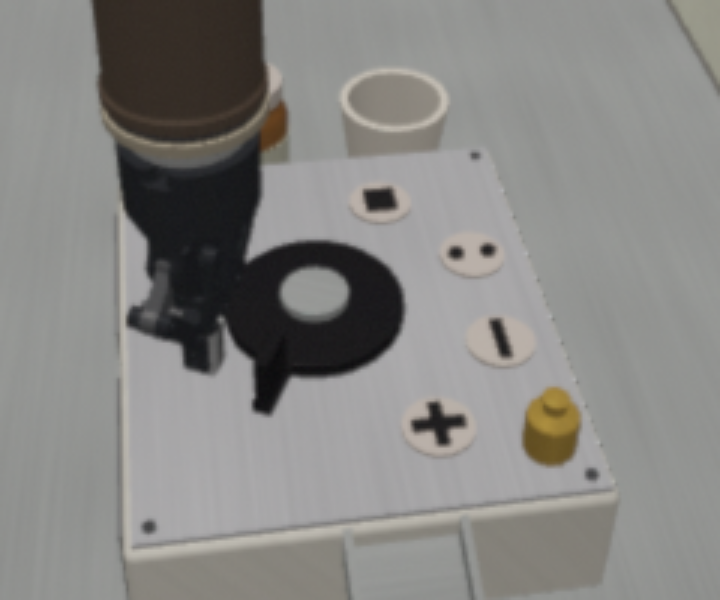

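The crop shows the shut fingertips at about (203,355), just behind the tab at (268,375) with clear deck between them. I'll start the push.

Emit:
servo_tool(
  targets=[
    [8,0,0,0,0],
    [15,0,0,0,0],
    [20,0,0,0,0],
    [24,0,0,0,0],
    [28,1,0,-3,0],
    [32,1.4,0,-6,0],
    [36.5,1.5,0,-9,0],
    [41,1.7,0,-12,0],
    [45,1.5,0,-15,0],
    [49.5,1,0,-18,0],
    [53.5,0.5,0,-21,0],
    [58,0,0,-24,0],
  ],
)

```text
clock: 4.95
eef_pos: [525.9, -196.7, 124.0]
tool_rot: [-0.0, 1.0, -0.016, -0.001]
wrist_force: [-2.2, 1.3, 0.4]
gripper_width: -0.001
grip_force: 1.1
```

Run:
```python
from h import *
s=pose()[0];print(s['clock'],s['eef_pos'],pose()[2],s['wrist_force'])
for c in('top','side'):
    cams.read_camera(c)
    for l in('tab','pointer','tag_cross'):
        for m in mark_of(c,l)[:1]:
            q=m['position'][:2]-AX; print(c,l,np.round(m['position'],1),np.degrees(np.arctan2(q[1],q[0])).round(1),m['confidence'])
for th in (-86,-80,-74,-68,-65,-62): print(th,row(spot(th,16),124,th+90))
```

```text
4.95 [ 525.85146861 -196.65693396  123.99889841] -1.871563405260751 [-2.1955013   1.27427229  0.38118721]
top tab [ 539.1 -193.9  117.7] -94.6 0.82
top tag_cross [ 608.  -214.9   90. ] -57.3 0.53
side tab [ 541.9 -192.3  119.2] -92.6 0.72
side tag_cross [ 606.7 -213.8   87.1] -57.5 0.88
-86 [8.6, 0.9, 0.3, -6.0]
-80 [17.1, 1.2, 0.3, -12.0]
-74 [25.6, 0.7, 0.3, -18.0]
-68 [34.1, -0.8, 0.3, -24.0]
-65 [38.2, -1.8, 0.3, -27.0]
-62 [42.3, -3.1, 0.3, -30.0]
```

Emit:
servo_tool(
  targets=[
    [4,0.5,0,-3,0],
    [8.6,0.9,0,-6,0],
    [13,1,0,-9,0],
    [17,1.2,0,-12,0],
    [21,1,0,-15,0],
    [25.5,0.7,0,-18,0],
    [30,0,0,-21,0],
    [34,-0.8,0,-24,0],
    [36,-1.3,0,-25.5,0],
    [38,-1.8,0,-27,0],
    [38,-1.8,0,-27,0],
  ],
)

```text
clock: 6.72
eef_pos: [564.6, -196.8, 124.3]
tool_rot: [0.0, 0.976, 0.216, 0.0]
wrist_force: [-0.7, -1.2, 0.4]
gripper_width: 0.001
grip_force: 0.7
```

```bash
cat > m.py <<'E'
from h import *
s=pose()[0];print(s['clock'],s['eef_pos'],pose()[2],s['wrist_force'])
for k in range(2):
  for c in('top','side'):
    cams.read_camera(c)
    for l in('selector','tab','pointer','tag_cross','dispense_top'):
        for m in mark_of(c,l)[:1]:
            q=m['position'][:2]-AX; print(c,l,np.round(m['position'],1),np.degrees(np.arctan2(q[1],q[0])).round(1),round(m['confidence'],2))
E
python3 - <<'E'
from m import *
p,d=snap('top','t2'); cv2.imwrite('pics/t2c.png',cv2.resize(p[160:300,300:460,::-1],None,fx=4,fy=4,interpolation=cv2.INTER_CUBIC))
for th in (-62,-60,-58): print(th,row(spot(th,16),124,th+90))
E
```

```text
6.725 [ 564.61148469 -196.75695583  124.33440785] 25.003699375399506 [-0.74529335 -1.20164232  0.35469182]
top selector [ 543.3 -116.5   88.9] 155.8 0.88
top tab [ 577.3 -186.4  113.4] -65.1 0.85
top dispense_top [456.9  -7.8 110.7] 128.9 0.49
side tab [ 579.1 -185.3  118.7] -63.5 0.7
side pointer [ 597.3 -225.    97.7] -64.2 0.8
side tag_cross [ 607.4 -217.6   89.6] -58.2 0.8
side dispense_top [454.2  -2.2 113.2] 128.3 0.71
top selector [ 541.8 -117.3   89.1] 178.4 0.86
top tab [ 575.5 -185.1  116. ] -66.0 0.77
top dispense_top [454.3  -8.7 110.7] 129.9 0.45
side selector [ 548.7 -112.7   91.1] 54.1 0.68
side tab [ 578.  -183.2  119.5] -63.6 0.67
side pointer [ 596.2 -231.4   96.3] -65.9 0.97
side tag_cross [ 608.3 -215.7   90.3] -57.3 0.76
side dispense_top [457.2  -3.6 113.4] 127.7 0.49
-62 [4.3, 0.9, 0.3, -3.0]
-60 [7.1, 1.2, 0.3, -5.0]
-58 [9.9, 1.5, 0.3, -7.0]
```

View pics/t2c.png

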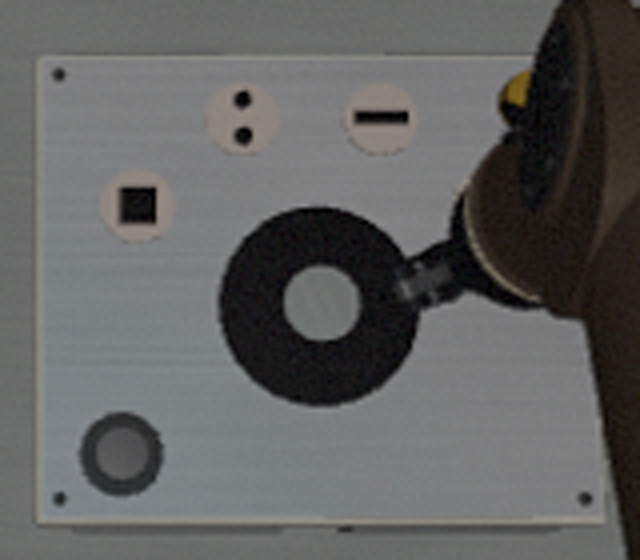

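The top crop shows the tab and fingertips at about (430,275), with the cross hidden under the wrist. The tab sits near −65°, matching the fingers. About 7° more is needed, then I'll back off.

Emit:
servo_tool(
  targets=[
    [2,0.4,0,-1.5,0],
    [4.3,0.9,0,-3,0],
    [5.7,1,0,-4,0],
    [7.1,1.2,0,-5,0],
    [8.5,1.4,0,-6,0],
    [9.9,1.5,0,-7,0],
    [9.9,1.5,0,-7,0],
    [9.9,1.5,0,-7,0],
    [2,1.5,0,-7,0],
    [-12,1.5,0,-7,0],
    [-25,1.5,0,-7,0],
    [-25,1.5,-20,-7,0],
  ],
)

```text
clock: 9.48
eef_pos: [539.5, -209.7, 143.2]
tool_rot: [-0.001, 0.961, 0.275, -0.002]
wrist_force: [1.3, 0.1, 0.4]
gripper_width: 0.001
grip_force: 0.0
```

Emit:
servo_tool(
  targets=[
    [0,0,-30,0,0],
    [0,0,-60,0,0],
    [-40,0,-80,0,0],
    [-80,0,-80,0,0],
    [-120,0,-80,0,0],
    [-160,0,-80,0,0],
    [-160,0,-80,0,0],
  ],
)

```text
clock: 10.35
eef_pos: [403.1, -295.7, 224.3]
tool_rot: [0.0, 0.962, 0.273, -0.001]
wrist_force: [0.2, 0.1, 0.3]
gripper_width: -0.002
grip_force: 0.0
```

Run:
```python
from m import *
p,d=snap('top','t3'); cv2.imwrite('pics/t3c.png',cv2.resize(p[160:300,300:460,::-1],None,fx=4,fy=4,interpolation=cv2.INTER_CUBIC))
snap('side','s3')
```

```text
10.35 [ 403.1058612  -295.73596884  224.33891028] 31.680967228098634 [0.24744404 0.14492121 0.29013796]
top selector [ 543.6 -116.3   90.9] 147.1 0.63
top tab [ 584.1 -182.1  116.2] -59.0 0.57
top pointer [ 612.4 -220.2   94.9] -56.9 0.78
top tag_cross [ 608.1 -212.1   93. ] -56.4 0.5
top dispense_top [455.3  -4.2 112.3] 128.5 0.52
side selector [ 549.6 -113.8   89.8] 39.9 0.9
side tab [ 586.4 -179.7  120.5] -56.6 0.67
side pointer [ 608.7 -220.6   94. ] -58.4 0.62
side tag_cross [ 607.7 -214.2   90. ] -57.2 0.85
side dispense_top [455.4  -1.5 110.9] 127.8 0.73
top selector [ 544.3 -116.9   87.2] 153.4 0.79
top tab [ 581.6 -178.8  115.6] -59.4 0.84
top pointer [ 609.3 -219.4   92.5] -57.9 0.93
top dispense_top [455.1  -4.1 112.7] 128.5 0.73
side selector [ 547.9 -112.3   88.7] 63.0 0.73
side tab [ 586.8 -183.3  121.8] -57.8 0.89
side pointer [ 609.2 -221.7   96. ] -58.5 0.7
side tag_cross [ 609.3 -213.    92.1] -56.2 0.65
side dispense_top [454.6  -1.9 112.4] 128.1 0.67
```

View pics/t3c.png

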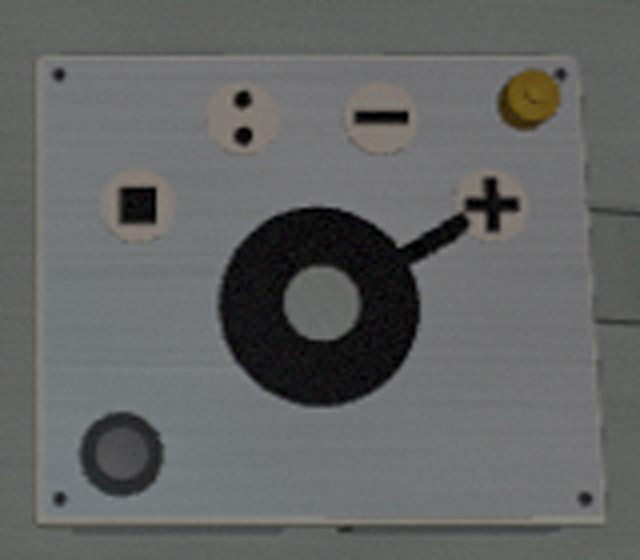

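The top crop shows the tab (410,257)→(463,224) in line from the hub (322,303) to the cross (491,205). The selector is set to within 1–2°. Next is the button, at crop (122,454).

Run:
```python
from h import *
for c in('top','side'):
    p,d=cams.read_camera(c); k=cams.get_calibration(c); K,T=k['mtx'],k['world_from_camera']
    g=regions_of(c,'dispense_top')[0]['region']&(d>0); v,u=np.nonzero(g); z=d[g]
    P=(T@np.vstack([(u-K[0,2])*z/K[0,0],(v-K[1,2])*z/K[1,1],z,np.ones(len(z))]))[:3].T
    for lo in range(88,120,3):
        q=P[(P[:,2]>=lo)&(P[:,2]<lo+3)]
        if len(q)>3: print(c,lo,len(q),q.min(0).round(),q.max(0).round(),q.mean(0).round(1))
B=np.array([455.5,-3.]); s,M,h=pose(); print(h,s['eef_pos'],row(B,224,h),row(B,150,h))
print(row(B,224,0))
```

```text
top 106 5 [447. -12. 107.] [462.  13. 109.] [455.1   1.6 108.3]
top 109 32 [442. -16. 109.] [469.  13. 112.] [456.4  -1.  110.9]
top 112 73 [442. -16. 112.] [469.  13. 115.] [455.2  -1.3 113.5]
top 115 25 [444. -13. 115.] [468.  12. 118.] [455.3  -1.2 116.3]
side 103 10 [443. -20. 103.] [466. -13. 106.] [454.3 -18.4 104.7]
side 106 24 [443. -23. 106.] [470.   8. 109.] [455.5 -15.5 107.8]
side 109 88 [444. -23. 109.] [470.   6. 112.] [456.6  -7.8 110.4]
side 112 5 [446. -15. 112.] [458.  -3. 113.] [453.2  -9.  112.4]
32.01905707803963 [ 406.81977397 -293.31239789  224.32567137] [195.2, -220.3, 0.3, 0.0] [195.2, -220.3, 74.3, 0.0]
[195.2, -220.3, 0.3, 32.0]
```

Emit:
servo_tool(
  targets=[
    [28,-31,0,5,0],
    [56,-63,0,10,0],
    [84,-94,0,15,0],
    [112,-126,0,20,0],
    [140,-157,0,25,0],
    [168,-189,0,30,0],
    [195,-220,0,32,0],
    [195,-220,25,32,0],
    [195,-220,50,32,0],
    [195,-220,75,32,0],
    [195,-220,84,32,0],
    [195,-220,84,32,0],
  ],
)

```text
clock: 13.35
eef_pos: [455.4, -3.4, 140.2]
tool_rot: [-0.0, 1.0, 0.0, -0.0]
wrist_force: [-0.5, 0.2, 0.2]
gripper_width: 0.003
grip_force: 0.0
```

Run:
```python
from h import *
s,M,h=pose(); print(s['clock'],h,s['eef_pos'],s['wrist_force'],row([455.7,-3],118,h))
p,d=snap('side','s4'); cv2.imwrite('pics/s4c.png',cv2.resize(p[150:350,200:440,::-1],None,fx=3,fy=3))
```

```text
13.35 0.022539260953354085 [455.41490233  -3.39986214 140.24664357] [-0.46251805  0.22095568  0.18031946] [0.3, -0.4, 22.2, 0.0]
```

View pics/s4c.png

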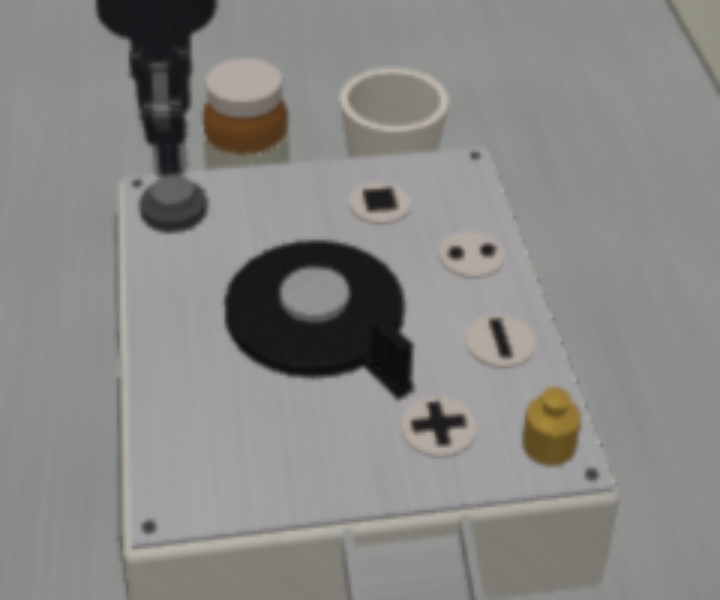

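The crop shows the fingertips at about (172,168), directly above the button at (173,190). The tab still points at the cross (440,425). I'll press in small steps and watch the force.

Emit:
servo_tool(
  targets=[
    [0,0,6,0,0],
    [0,0,11,0,0],
    [0,0,14,0,0],
    [0,0,16,0,0],
    [0,0,18,0,0],
    [0,0,18,0,0],
  ],
)

```text
clock: 14.15
eef_pos: [455.5, -3.5, 122.3]
tool_rot: [0.0, 1.0, 0.0, -0.0]
wrist_force: [-1.3, -0.2, 2.8]
gripper_width: -0.002
grip_force: 1.4
```

Emit:
servo_tool(
  targets=[
    [0,0,1,0,0],
    [0,0,2,0,0],
    [0,0,3,0,0],
    [0,0,3,0,0],
  ],
)

```text
clock: 14.65
eef_pos: [455.5, -3.4, 119.9]
tool_rot: [0.0, 1.0, 0.0, 0.0]
wrist_force: [-4.2, -0.1, 13.5]
gripper_width: 0.001
grip_force: 6.9
```

Emit:
servo_tool(
  targets=[
    [0,0,0.8,0,0],
    [0,0,0.8,0,0],
  ],
)

```text
clock: 14.9
eef_pos: [455.6, -3.4, 119.7]
tool_rot: [0.0, 1.0, 0.0, 0.0]
wrist_force: [-6.9, -0.4, 23.4]
gripper_width: -0.001
grip_force: 11.8
```

Run:
```python
from h import *
p,d=snap('side','s5'); cv2.imwrite('pics/s5c.png',cv2.resize(p[180:260,220:320,::-1],None,fx=7,fy=7,interpolation=cv2.INTER_CUBIC))
```

```text
(no output)
```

View pics/s5c.png

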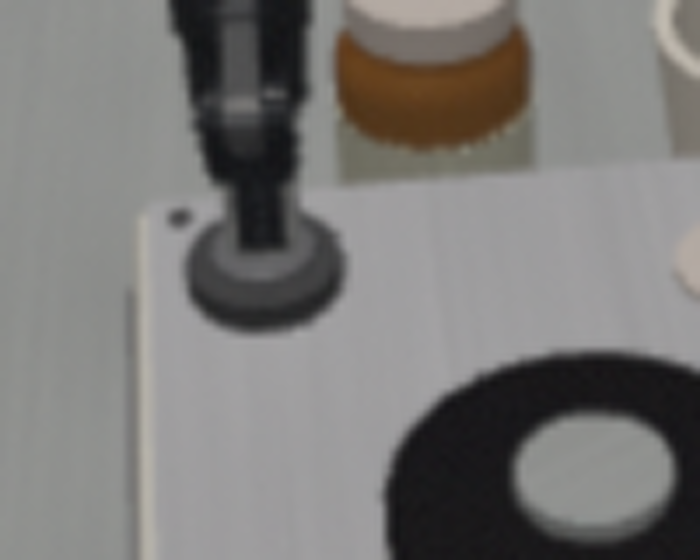

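The crop shows the fingertips at about (265,235), wholly inside the grey button face and clear of the housing ring. The force is 23 N against a hard stop, so the button is fully down. Now I'll release and retreat straight up.

Emit:
servo_tool(
  targets=[
    [0,0,-4,0,0],
    [0,0,-10,0,0],
    [0,0,-25,0,0],
    [0,0,-50,0,0],
    [0,0,-80,0,0],
    [-20,30,-100,0,0],
    [-40,60,-100,0,0],
    [-60,100,-100,0,0],
    [-60,140,-100,0,0],
    [-60,140,-100,0,0],
  ],
)

```text
clock: 16.2
eef_pos: [395.3, -146.2, 219.3]
tool_rot: [0.0, 1.0, -0.002, 0.0]
wrist_force: [0.2, 0.9, -0.1]
gripper_width: -0.001
grip_force: 0.0
```

Run:
```python
from m import *
p,d=snap('top','t6'); cv2.imwrite('pics/t6c.png',cv2.resize(p[150:310,240:510,::-1],None,fx=2.9,fy=2.9,interpolation=cv2.INTER_CUBIC))
```

```text
16.2 [ 395.31748845 -146.15016665  219.26811705] -0.2671971696564588 [ 0.1876792   0.94038265 -0.06922111]
top selector [ 541.9 -119.7   87.5] -145.9 0.9
top tab [ 580.8 -181.5  114.8] -61.0 0.88
top dispense_top [454.5  -6.7 112.6] 129.4 0.69
side selector [ 551.6 -115.    90.8] 20.9 0.77
side tab [ 586.9 -180.3  117.9] -56.5 0.98
side pointer [ 609.4 -221.    97.6] -58.3 0.59
side tag_cross [ 609.2 -212.7   88.1] -56.2 0.66
side dispense_top [454.1  -3.6 114.8] 128.7 0.56
top selector [ 544.  -121.    86.7] -109.9 0.95
top tab [ 582.7 -182.8  116.9] -60.2 0.58
top pointer [ 609.9 -218.6   93.2] -57.4 0.91
top tag_cross [ 608.7 -217.1   94.1] -57.5 0.62
top dispense_top [455.5  -5.1 113.4] 128.6 0.69
side selector [ 547.1 -111.4   91. ] 73.3 0.64
side tab [ 585.1 -181.6  120.4] -58.2 0.75
side tag_cross [ 609.  -213.6   89.6] -56.5 0.78
side dispense_top [455.9  -1.6 114.4] 127.7 0.64
```

View pics/t6c.png

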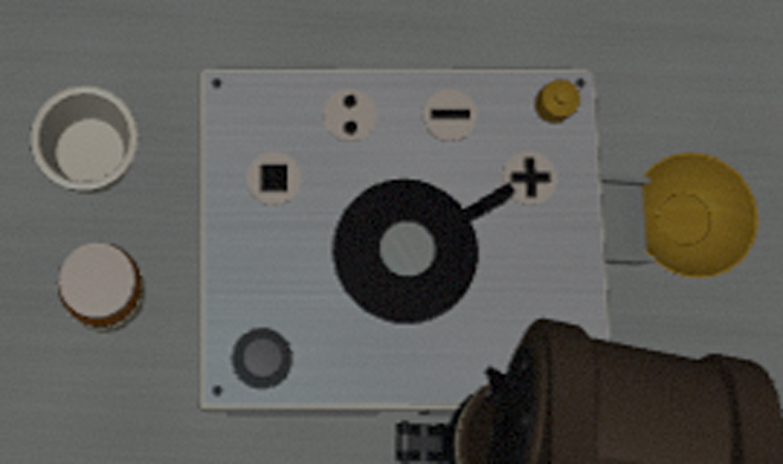

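The crop shows the tab (490,203) still pointing at the cross (530,178), and the button (262,357) up. The weight, jar, pan and mortar have not moved, and the arm is clear.

```bash
python3 -c "
from h import *
print(r.finish_job())"
```

```text
the job is handed in; nothing more can be done
None
```

I set the selector on the cross tag to within about 2° (6° allowed), pressed the button to its hard stop and let it spring back, moved no bystanders, and handed in the job at about 16 s; no verdict was returned.

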